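Clear the plate and sort the mill beaters by length

TASK

Holding the wooden scraper block, first push the three loose wood chips off the grey plate onto the bench without touching them with the fingers, and stand the block upright back on the bench clear of the plate. Then sort the three loose steel mill beaters by length: lay each flat on the plate in the row headed by the fixed sample of its own length, in line with that sample and centred under the wire shelf. Leave the tin, jug and screwdriver where they are.

Things in the scene. Friction and masses are not known exactly. Their poses are not given: they have to be found in the camera images.
- plate: Grey steel sorting plate fixed on the bench, 370 (x) x 240 (y) x 10 mm, top at z = 0.010. Origin: at bench height under the middle of the wire shelf; +x runs along the rows to the samples (roughly world +y); the plate spans x -100 to +270 and y -120 to +120 mm from it. Thin flush dark lines part it into three rows along x, centred at y = -75, 0 and +75 mm.
- shelf_mid (a point): Middle of the fixed steel wire shelf, 240 mm over the bench, above the plate's origin, axes as the plate's. Three 8 mm rods, 270 mm long, along y at x = -30, 0, +30 mm; side rods at y = +/-135 mm run back to two posts at x = +130 mm. It blocks a gripper coming straight down: lean the tool about 35 degrees, its body towards the plate's -x, and reach in under the rods from that open side.
- block: Wooden scraper block standing on the bench, 130 (x) x 28 (y) x 60 (z) mm, about 0.16 kg, with a dark lower edge, its length roughly along world y. Origin: centre of its underside. Grip it across the 28 mm.
- chip1: Loose flat wood chip, 40 x 25 x 14 mm, 12 g, lying on the plate below the wire shelf. Origin: centre of its underside as it starts.
- chip2: Loose flat wood chip, 40 x 25 x 14 mm, 12 g, lying on the plate below the wire shelf. Origin: centre of its underside as it starts.
- chip3: Loose flat wood chip, 40 x 25 x 14 mm, 12 g, lying on the plate below the wire shelf. Origin: centre of its underside as it starts.
- beater_short: Loose dark steel hammer-mill beater (short): flat bar 100 (x) x 36 (y) x 12 (z) mm, about 0.34 kg, a dark round mark (pin hole) near each end; either way round is the same. Origin: centre of its underside. Lies flat on the bench at the start; x is its length, roughly along world y.
- sample_short: Fixed sample beater (short), same bar of 100 x 36 x 12 mm, fastened on the plate at the far end of its row. Origin: middle of its end nearer the shelf, on the plate's top, 105 mm along +x from the plate's origin; x along the row, the bar runs from 0 to +100 mm. Which row it heads varies.
- beater_medium: Loose dark steel hammer-mill beater (medium): flat bar 130 (x) x 36 (y) x 12 (z) mm, about 0.44 kg, a dark round mark (pin hole) near each end; either way round is the same. Origin: centre of its underside. Lies flat on the bench at the start; x is its length, roughly along world y.
- sample_medium: Fixed sample beater (medium), same bar of 130 x 36 x 12 mm, fastened on the plate at the far end of its row. Origin: middle of its end nearer the shelf, on the plate's top, 105 mm along +x from the plate's origin; x along the row, the bar runs from 0 to +130 mm. Which row it heads varies.
- beater_long: Loose dark steel hammer-mill beater (long): flat bar 160 (x) x 36 (y) x 12 (z) mm, about 0.54 kg, a dark round mark (pin hole) near each end; either way round is the same. Origin: centre of its underside. Lies flat on the bench at the start; x is its length, roughly along world y.
- sample_long: Fixed sample beater (long), same bar of 160 x 36 x 12 mm, fastened on the plate at the far end of its row. Origin: middle of its end nearer the shelf, on the plate's top, 105 mm along +x from the plate's origin; x along the row, the bar runs from 0 to +160 mm. Which row it heads varies.
- tin: Open stainless bolt tin, 84 mm across, 60 mm high. Not to be disturbed. Origin: underside centre (tools: near mid-length).
- jug: White plastic measuring jug, 100 mm across, 120 mm high. Not to be disturbed. Origin: underside centre (tools: near mid-length).
- screwdriver: Wooden-handled screwdriver, 200 mm, lying. Not to be disturbed. Origin: underside centre (tools: near mid-length).
There are look-alikes about, which are no part of the job. What is meant by the block is not red, turquoise or yellow, and is the smaller of those in its own colour.

How it is judged:
By the outcome, as a careful person would: the job done as asked, in the order asked, and still so for the second after the job is handed in, with the robot touching nothing.
It also fails if it takes over 72 s, if anything falls off the work surface, if the arm or the gripper's body presses on something with over 40 N, if the wrist force passes 120 N, or if a joint passes its speed limit or range.

ROBOT

A 6-joint arm with a two-finger parallel gripper is mounted at the origin on the work surface. World frame = base frame: x ahead of the robot, y to its left, z up, the work surface at z = 0. Lengths are in m, angles in rad, forces in N, time in s.
With the tool pointing down it reaches from about 0.375 to 0.9 m from the base axis. Payload 3.1 kg.
Tool frame: the origin (TCP) lies on the centre line of the jaws, within the pads' length; the fingertips stand 19 mm ahead of it and the grasp point (between the pads) is the TCP; z points along the fingers, y is the line along which they close (so a half turn about z gives the same grasp; the last joint's range is limited). The gripper opens to 85 mm and grips with 20 to 120 N. Pads are 22 mm wide; open, the fingers measure 114 mm over their backs; the gripper's body (76 mm by 85 mm) begins 54 mm behind the grasp point. The pads swing forward as they close: fully open they stand 13 mm farther back than shut.
Start: joints at [0.965, 0.527, 1.433, -0, 1.181, -0.178], TCP at [0.259, 0.569, 0.25] pointing down, gripper open.
Joint ranges: [-3.08, 3.08], [-0.75, 2.2], [0.22, 2.44], [-1.43, 4.57], [0, 2.65], [-2.85, 2.85]. Speed limits (rad/s): [2.79, 2.79, 3.14, 3.14, 3.14, 3.14].

INTERFACE

Orientations are given as a unit quaternion [x, y, z, w].
In Python, from station import manip, cams, sign_off gives the robot as it stands.
- The arm moves only by the tool carry_out, never from a script. Its argument "targets" is a list that holds one entry, the list of rows, each a list of 7 numbers: the shift along the tool's x, y, z in cm, then the turn, a rotation vector about the tool's x, y, z in degrees, then the finger opening in cm, from 0 to 8.54. A call has 1 to 12 rows; each row is the pose to reach, as a shift and turn from the pose commanded when the call began, along the tool's axes at that moment; what a row does not reach only later rows make up. A row lasts 1/12 s, in which the tool goes at most 41.7 mm and 7.16 degrees, less where a joint would pass 70% of its speed; a pose out of reach is approached as far as the arm can. A call with a gripper value outside its range is refused whole. The fingers move at their own pace and stop on an object; "force" is the grip in N (left out, the last holds). Time passes only in rows, so rows that repeat a pose let the fingers close. It gives the time, the measured TCP pose, the force, the opening and the grip force at its end, in the units of the state.
- manip.sense(): the state, without advancing time (a new reading comes with each control period).
- cams.snapshot(name): name is "side" or "top"; returns the picture (400x640x3 uint8, red, green, blue); there is no depth.
- cams.camera_info(name): a dict with "K" (3x3 intrinsics, pixels), "k1" (the pictures are not rectified: a ray, as slopes to the right and down, at radius r is drawn at 1 + k1 r^2 times it, then the intrinsics apply), "T" (4x4, takes a point from camera to world coordinates). Camera axes: x right, y down, z forward; pixel columns grow to the right and rows downward; lengths in m; the calibration is good to about 2 mm. A picture is of the moment at which its call begins. camera_info takes no time and is no camera call.
- sign_off(): hands the job in; it is judged then, once.
The state is a dict: "t": time; "q": joint angles; "qd": joint speeds; "tau": joint torques, N m; "tcp_pos": TCP position; "tool_rot": TCP orientation; "force": force on the tool from outside, world axes, zero at the start; "ft_torque": the same for the moment, N m; "finger_gap": opening from 0.0 (shut) to 1.0 (fully open); "gripper_force": force on a finger pad.
Only numpy, scipy, OpenCV 4.12 (cv2) and the standard library are available. Lean on these libraries where they do the work, as an engineer would, in place of code of your own. Each camera call takes 0.05 s, during which the arm holds its last target. There are 200 camera calls.

## Working session

There is one attempt and no reset: what is moved stays moved. The work goes in short steps, Python scripts to look and compute and a tool call to move; the robot and the scene stay as the last step left them, time stands still between calls to the robot, and variables do not carry over. Pictures are saved under pics/ and viewed, at most 10 in all, crops included, and the job is handed in when it is done.

Besides the shell and the picture viewer there is one more tool, called as name(argument=value, ...) on one line, values as JSON. carry_out: Moves the arm, as the interface text tells. Its arguments: {"type":"object","properties":{"targets":{"type":"array"},"force":{"type":"number"}},"required":["targets"]}

```bash
mkdir -p pics; ls
python3 - <<'E'
from station import manip,cams
import cv2,numpy as np
for n in("top","side"):
    im=cams.snapshot(n); cv2.imwrite(f"pics/{n}0.png",im[:,:,::-1])
    c=cams.camera_info(n);print(n,np.round(c["K"],1).tolist(),c["k1"],np.round(c["T"],4).tolist())
s=manip.sense();print(s["t"],s["tcp_pos"],s["tool_rot"],s["finger_gap"])
E
```

```text
pics
top [[469.7, 0.0, 324.5], [0.0, 469.7, 204.3], [0.0, 0.0, 1.0]] 0.03308567475458162 [[-0.0275, -0.9955, 0.0902, 0.3774], [-0.9996, 0.0274, -0.0014, -0.1074], [-0.0011, -0.0902, -0.9959, 1.335], [0.0, 0.0, 0.0, 1.0]]
side [[400.4, 0.0, 316.2], [0.0, 400.4, 205.9], [0.0, 0.0, 1.0]] -0.07734366960247756 [[0.8221, -0.3552, 0.4449, -0.0518], [-0.5692, -0.5268, 0.6312, -0.8696], [0.0102, -0.7722, -0.6353, 0.9237], [0.0, 0.0, 0.0, 1.0]]
0.1 [0.25890772 0.56819479 0.24944174] [ 2.12277688e-01  9.77208912e-01 -8.85964235e-04 -3.75227202e-04] 1.0006959884083555
```

View pics/top0.png

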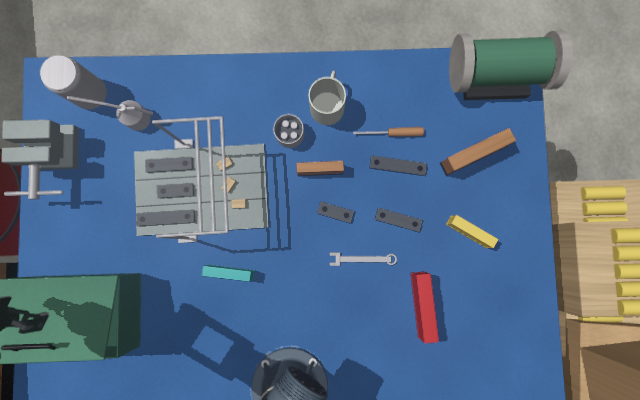

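View pics/side0.png

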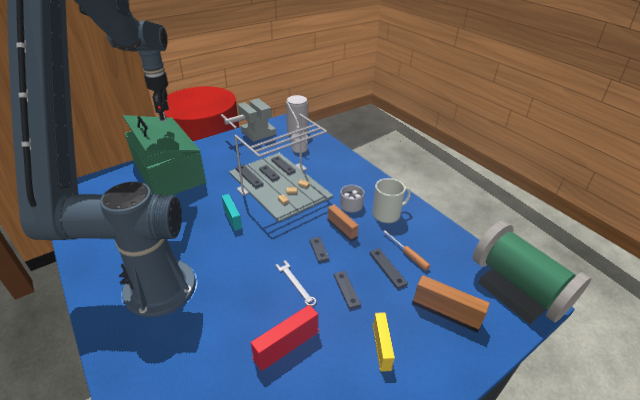

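Top view: what could be taken for the block is the small brown block at (320,168), the larger brown block (480,151), turquoise (228,273), yellow (472,232) and red (425,307). I choose the small brown one. The beaters are at (398,165) long, (399,219) medium and (336,212) short. The chips are at (225,163), (230,185) and (238,204), and the samples from top to bottom are medium, short, long. The side view agrees: block at (343,222), chips around (293,191).

```bash
cat > h.py <<'E'
import cv2,numpy as np
from scipy.spatial.transform import Rotation as R
from station import manip,cams
def ray(n,uv):
    c=cams.camera_info(n);p=cv2.undistortPoints(np.float64(uv).reshape(-1,1,2),np.array(c["K"]),np.array([c["k1"],0,0,0.])).reshape(-1,2)
    T=np.array(c["T"]);return T[:3,3],np.c_[p,np.ones(len(p))]@T[:3,:3].T
def onz(n,uv,z):
    o,d=ray(n,uv);return (o+d*((z-o[2])/d[:,2])[:,None])[:,:2]
def blobs(mask,amin,n="top",z=0.006,roi=None):
    m=mask.astype(np.uint8)
    if roi:
        k=np.zeros_like(m);k[roi[1]:roi[3],roi[0]:roi[2]]=1;m=m*k
    out=[]
    N,L,S,C=cv2.connectedComponentsWithStats(m,connectivity=4)
    for i in range(1,N):
        if S[i,4]<amin:continue
        v,u=np.nonzero(L==i);P=onz(n,np.c_[u,v],z)
        (c,s,a)=cv2.minAreaRect(P.astype(np.float32)*1000)
        w,V=np.linalg.eigh(np.cov(P.T));ax=V[:,1];ang=np.degrees(np.arctan2(ax[1],ax[0]))%180
        out.append(dict(px=C[i].round(0).tolist(),area=int(S[i,4]),c=P.mean(0),rc=np.array(c)/1000,size=sorted(s),ang=ang))
    return out
def show(bs):
    for b in bs:print(b["px"],b["area"],"mean",b["c"].round(4),"rectc",b["rc"].round(4),"mm",np.round(b["size"],0),"ang",round(b["ang"],1))
def snap(n):
    im=cams.snapshot(n);hsv=cv2.cvtColor(im,cv2.COLOR_RGB2HSV).astype(int);return im,hsv
E
python3 - <<'E'
from h import *
im,h=snap("top")
for p in[(400,165),(336,212),(170,164),(230,185),(320,168),(320,172),(150,200),(380,300),(480,151),(300,200)]:print(p,im[p[1],p[0]],h[p[1],p[0]])
dark=(h[...,1]<90)&(h[...,2]<90)
print("beaters");show(blobs(dark,100,z=.006,roi=(300,140,440,240)))
print("samples");show(blobs(dark,100,z=.016,roi=(133,148,200,232)))
wood=(h[...,0]<22)&(h[...,1]>70)&(h[...,2]>80)
print("chips");show(blobs(wood,15,z=.017,roi=(200,150,265,220)))
print("block z30");show(blobs(wood,100,z=.03,roi=(285,150,355,185)))
gr=(h[...,1]<60)&(h[...,2]>90)
print("tin etc");show(blobs(gr,100,z=.03,roi=(265,70,350,150)))
side=cams.snapshot("side")
a=cv2.resize(im[130:250,190:450],None,fx=2.9,fy=2.9,interpolation=cv2.INTER_CUBIC)
cv2.imwrite("pics/crop.png",a[:,:,::-1])
E
```

```text
(400, 165) [85 89 97] [110  32  97]
(336, 212) [ 92  97 106] [109  34 106]
(170, 164) [107 110 117] [111  22 117]
(230, 185) [202 178 145] [ 17  72 202]
(320, 168) [173 132 101] [ 13 106 173]
(320, 172) [74 58 57] [ 2 59 74]
(150, 200) [153 162 161] [ 87  14 162]
(380, 300) [ 66 103 155] [108 146 155]
(480, 151) [168 126  92] [ 13 115 168]
(300, 200) [ 68 104 156] [108 144 156]
beaters
[321.0, 173.0] 127 mean [ 0.5888 -0.1025] rectc [ 0.5888 -0.1032] mm [  8. 123.] ang 90.8
samples
chips
[228.0, 162.0] 38 mean [0.6248 0.1615] rectc [0.6249 0.1596] mm [14. 23.] ang 6.1
[219.0, 165.0] 19 mean [0.6176 0.1864] rectc [0.6154 0.188 ] mm [ 8. 20.] ang 12.8
[229.0, 183.0] 65 mean [0.5635 0.1574] rectc [0.5619 0.1612] mm [21. 34.] ang 167.1
[238.0, 203.0] 99 mean [0.5061 0.1338] rectc [0.5058 0.1341] mm [20. 34.] ang 85.7
block z30
[320.0, 167.0] 452 mean [ 0.6026 -0.0985] rectc [ 0.6027 -0.0992] mm [ 28. 130.] ang 91.1
tin etc
[327.0, 100.0] 1460 mean [ 0.794  -0.1246] rectc [ 0.799  -0.1251] mm [106. 152.] ang 173.8
[290.0, 130.0] 516 mean [ 0.7098 -0.0163] rectc [ 0.7131 -0.0122] mm [84. 85.] ang 146.4
```

View pics/crop.png

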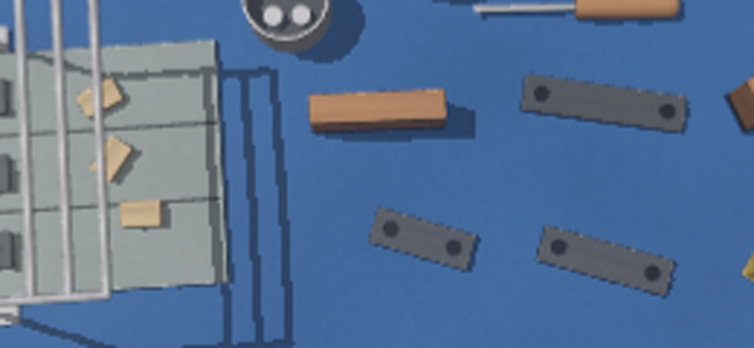

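The crop confirms the choice: a small brown block with a dark lower edge at crop (378,110). The grey plate has three chips at crop (100,97), (113,160) and (141,213).

Run:
```python
from h import *
im,h=snap("top")
dark=(h[...,1]<75)&(h[...,2]<128)
print("beaters");show(blobs(dark,100,z=.006,roi=(300,180,440,240))+blobs(dark,100,z=.006,roi=(365,150,440,180)))
print("samples");show(blobs(dark&(h[...,2]<128),60,z=.016,roi=(133,148,197,232)))
wood=(h[...,0]<25)&(h[...,1]>40)&(h[...,2]>110)
print("chips");show(blobs(wood,15,z=.024,roi=(200,150,265,220)))
blk=(((h[...,0]<25)|(h[...,0]>165))&(h[...,1]>45))
print("block");show(blobs(blk,100,z=.03,roi=(285,150,355,185)))
print("block top");show(blobs((h[...,0]<25)&(h[...,1]>70)&(h[...,2]>160),100,z=.06,roi=(285,150,355,185)))
print("screwdr");show(blobs((h[...,0]<25)&(h[...,1]>70)&(h[...,2]>80),60,z=.012,roi=(355,115,440,145)))
# plate right edge, bottom/top edge at z .01
pl=(h[...,1]<60)&(h[...,2]>120)
for v in(170,190,210,225):
    us=np.nonzero(pl[v,240:300])[0]+240;print("right edge",onz("top",[[us.max()+.5,v]],.01))
for u in(150,160,170,250,258):
    vs=np.nonzero(pl[140:245,u])[0]+140;print("y edges",onz("top",[[u,vs.min()-.5],[u,vs.max()+.5]],.01).round(4).tolist())
```

```text
beaters
[335.0, 212.0] 427 mean [ 0.4758 -0.1388] rectc [ 0.4758 -0.1386] mm [35. 99.] ang 71.7
[398.0, 219.0] 567 mean [ 0.4495 -0.317 ] rectc [ 0.4496 -0.3169] mm [ 35. 129.] ang 72.8
[398.0, 165.0] 685 mean [ 0.6045 -0.3218] rectc [ 0.6046 -0.3218] mm [ 35. 159.] ang 80.3
samples
[170.0, 165.0] 666 mean [0.6213 0.3251] rectc [0.6217 0.3251] mm [ 41. 135.] ang 91.7
[176.0, 191.0] 527 mean [0.5472 0.3075] rectc [0.5472 0.3066] mm [ 40. 109.] ang 91.6
[166.0, 218.0] 826 mean [0.4714 0.3349] rectc [0.4713 0.3354] mm [ 39. 168.] ang 92.0
chips
[227.0, 162.0] 54 mean [0.6246 0.1611] rectc [0.625  0.1596] mm [17. 26.] ang 2.9
[219.0, 165.0] 37 mean [0.6162 0.1839] rectc [0.6142 0.185 ] mm [11. 26.] ang 7.8
[229.0, 183.0] 90 mean [0.5626 0.157 ] rectc [0.5605 0.161 ] mm [24. 39.] ang 167.7
[238.0, 203.0] 128 mean [0.5064 0.1332] rectc [0.5066 0.1328] mm [23. 39.] ang 86.0
block
[320.0, 168.0] 558 mean [ 0.5998 -0.0995] rectc [ 0.5996 -0.0994] mm [ 35. 130.] ang 90.8
block top
[319.0, 166.0] 414 mean [ 0.5983 -0.0983] rectc [ 0.5981 -0.0985] mm [ 25. 125.] ang 91.2
screwdr
[406.0, 131.0] 275 mean [ 0.7002 -0.3477] rectc [ 0.7015 -0.3468] mm [ 23. 100.] ang 90.1
right edge [[ 0.59782278 -0.03220328]]
right edge [[0.54284979 0.05702399]]
right edge [[0.48574754 0.05229772]]
right edge [[0.44332653 0.05298879]]
y edges [[0.665, 0.3834], [0.426, 0.3822]]
y edges [[0.6672, 0.3552], [0.4196, 0.3543]]
y edges [[0.6665, 0.3269], [0.4188, 0.3265]]
y edges [[0.6751, 0.0991], [0.4348, 0.1024]]
y edges [[0.6774, 0.0762], [0.437, 0.0798]]
```

Plate pose from the samples, checked against the plate edges: origin ≈ (0.553, 0.155), row axis 91.8°, rows at world x .628 (medium), .553 (short) and .478 (long). Measured sizes match those given (35x99, 35x129, 35x159 mm).

```bash
cat >> h.py <<'E'
def tool(psi,lean=35):
    p=np.radians(psi);l=np.radians(lean);z=np.array([np.cos(p)*np.sin(l),np.sin(p)*np.sin(l),-np.cos(l)])
    y=np.array([np.sin(p),-np.cos(p),0]);return R.from_matrix(np.c_[np.cross(y,z),y,z])
def plan(*wps):
    s=manip.sense();q=R.from_quat(s["tool_rot"]);p=np.array(s["tcp_pos"])
    print("t",round(s["t"],2),"tcp",p.round(4),"gap",round(s["finger_gap"]*8.54,2),"F",np.round(s["force"],1),"q",np.round(s["q"],2))
    for w in wps:
        r=tool(w[3],w[4] if len(w)>4 else 35)
        d=q.inv().apply(np.array(w[:3])-p)*100;v=np.degrees((q.inv()*r).as_rotvec())
        print(w,"->",d.round(2).tolist(),v.round(1).tolist(),"rows",max(np.linalg.norm(d)/4.17,np.linalg.norm(v)/7.16).round(1))
E
python3 -c "
from h import *
plan((.36,.45,.40,65,0),(.5985,-.20,.30,91),(.5985,-.17,.15,91))"
```

```text
t 0.25 tcp [0.2591 0.5684 0.2498] gap 8.57 F [-0.3  0.2 -0.1] q [ 0.96  0.53  1.43 -0.    1.18 -0.18]
(0.36, 0.45, 0.4, 65, 0) -> [-14.09, -6.6, -15.01] [-0.1, 0.0, 90.5] rows 12.6
(0.5985, -0.2, 0.3, 91) -> [-62.76, -55.84, -4.97] [-19.7, 31.2, 62.4] rows 20.2
(0.5985, -0.17, 0.15, 91) -> [-61.52, -53.1, 10.03] [-19.7, 31.2, 62.4] rows 19.6
```

carry_out(targets=[[[0,0,-4,0,0,0,8.5],[0,0,-8,0,0,0,8.5],[-2,-2,-12,0,0,0,8.5],[-62.8,-55.8,-17,-19.7,31.2,62.4,8.5],[-62.8,-55.8,-17,-19.7,31.2,62.4,8.5],[-62.8,-55.8,-17,-19.7,31.2,62.4,8.5],[-62.8,-55.8,-17,-19.7,31.2,62.4,8.5],[-62.8,-55.8,-17,-19.7,31.2,62.4,8.5],[-62.8,-55.8,-17,-19.7,31.2,62.4,8.5],[-62.8,-55.8,-17,-19.7,31.2,62.4,8.5],[-62.8,-55.8,-17,-19.7,31.2,62.4,8.5],[-62.8,-55.8,-17,-19.7,31.2,62.4,8.5]]])

```text
t: 1.25
tcp_pos: [0.4202, 0.2023, 0.3906]
tool_rot: [0.63, 0.727, 0.192, -0.194]
force: [1.4, 0.3, -0.7]
finger_gap: 0.993
gripper_force: 0.0
```

```bash
python3 -c "
from h import *
plan((.5985,-.20,.27,91),(.5985,-.156,.13,91),(.5985,-.0985,.048,91))"
```

```text
t 1.25 tcp [0.4202 0.2023 0.3906] gap 8.48 F [ 1.4  0.3 -0.7] q [-0.13  0.14  1.74  0.55  1.41 -0.4 ]
(0.5985, -0.2, 0.27, 91) -> [-42.53, 11.9, -11.48] [-2.0, 3.3, 6.6] rows 10.9
(0.5985, -0.156, 0.13, 91) -> [-46.15, 11.99, 2.74] [-2.0, 3.3, 6.6] rows 11.5
(0.5985, -0.0985, 0.048, 91) -> [-45.6, 12.47, 12.73] [-2.0, 3.3, 6.6] rows 11.7
```

carry_out(targets=[[[-42.5,11.9,-11.5,-2,3.3,6.6,8.5],[-42.5,11.9,-11.5,-2,3.3,6.6,8.5],[-42.5,11.9,-11.5,-2,3.3,6.6,8.5],[-42.5,11.9,-11.5,-2,3.3,6.6,8.5],[-42.5,11.9,-11.5,-2,3.3,6.6,8.5],[-42.5,11.9,-11.5,-2,3.3,6.6,8.5],[-42.5,11.9,-11.5,-2,3.3,6.6,8.5],[-42.5,11.9,-11.5,-2,3.3,6.6,8.5],[-42.5,11.9,-11.5,-2,3.3,6.6,8.5],[-46.2,12,2.7,-2,3.3,6.6,8.5],[-46.2,12,2.7,-2,3.3,6.6,8.5],[-46.2,12,2.7,-2,3.3,6.6,8.5]]])

```text
t: 2.25
tcp_pos: [0.5926, -0.1487, 0.1694]
tool_rot: [0.667, 0.682, 0.21, -0.213]
force: [-0.6, -0.3, 0.3]
finger_gap: 0.994
gripper_force: 0.0
```

```bash
python3 -c "
from h import *
plan((.5985,-.156,.13,91),(.5985,-.0985,.048,91))"
```

```text
t 2.25 tcp [ 0.5926 -0.1487  0.1694] gap 8.49 F [-0.6 -0.3  0.3] q [-0.64  0.74  1.41  0.47  1.41 -0.84]
(0.5985, -0.156, 0.13, 91) -> [-2.86, 0.56, 2.82] [-0.1, 0.2, 0.3] rows 1.0
(0.5985, -0.0985, 0.048, 91) -> [-2.81, 0.67, 12.83] [-0.1, 0.2, 0.3] rows 3.2
```

carry_out(targets=[[[-2.9,0.6,2.8,0,0,0,8.5],[-2.9,0.6,2.8,0,0,0,8.5],[-2.9,0.6,2.8,0,0,0,8.5]]])

```text
t: 2.5
tcp_pos: [0.5967, -0.1538, 0.1289]
tool_rot: [0.667, 0.681, 0.209, -0.218]
force: [0.0, -0.6, 0.2]
finger_gap: 0.995
gripper_force: 0.0
```

```bash
python3 -c "
from h import *
plan((.5985,-.0985,.048,91))"
```

```text
t 2.5 tcp [ 0.5967 -0.1538  0.1289] gap 8.5 F [ 0.  -0.6  0.2] q [-0.64  0.81  1.41  0.48  1.37 -0.87]
(0.5985, -0.0985, 0.048, 91) -> [-0.14, 0.35, 9.79] [-0.4, -0.2, 0.1] rows 2.3
```

carry_out(targets=[[[-0.1,0.2,4,-0.4,0,0,8.5],[-0.1,0.2,7,-0.4,0,0,8.5],[-0.1,0.2,9.7,-0.4,0,0,8.5],[-0.1,0.2,9.7,-0.4,0,0,6],[-0.1,0.2,9.7,-0.4,0,0,4],[-0.1,0.2,9.7,-0.4,0,0,2],[-0.1,0.2,9.7,-0.4,0,0,2],[-0.1,0.2,9.7,-0.4,0,0,2],[-0.1,0.2,9.7,-0.4,0,0,2],[-0.1,0.2,9.7,-0.4,0,0,2]]], force=60)

```text
t: 3.33
tcp_pos: [0.6003, -0.1018, 0.0539]
tool_rot: [0.667, 0.682, 0.213, -0.21]
force: [-1.9, -2.2, 8.3]
finger_gap: 0.317
gripper_force: 58.8
```

Run:
```python
from h import *
plan((.59,-.12,.16,91.8),(.46,-.12,.16,91.8))
im,h=snap("top");t=(h[...,0]<25)&(h[...,1]>70)&(h[...,2]>160)
show(blobs(t,60,z=.06,roi=(285,150,360,185)))
a=cv2.resize(im[110:250,220:420],None,fx=3,fy=3);b=cv2.resize(cams.snapshot("side")[150:290,270:420],None,fx=3,fy=3)[:, :440]
cv2.imwrite("pics/g1.png",np.hstack([a[:,:350],b])[:,:,::-1])
```

```text
t 3.33 tcp [ 0.6003 -0.1018  0.0539] gap 2.71 F [-1.9 -2.2  8.3] q [-0.58  0.89  1.49  0.54  1.18 -0.92]
(0.59, -0.12, 0.16, 91.8) -> [4.59, -0.95, -9.75] [0.9, 0.2, -0.3] rows 2.6
(0.46, -0.12, 0.16, 91.8) -> [4.86, -13.95, -9.72] [0.9, 0.2, -0.3] rows 4.2
```

View pics/g1.png

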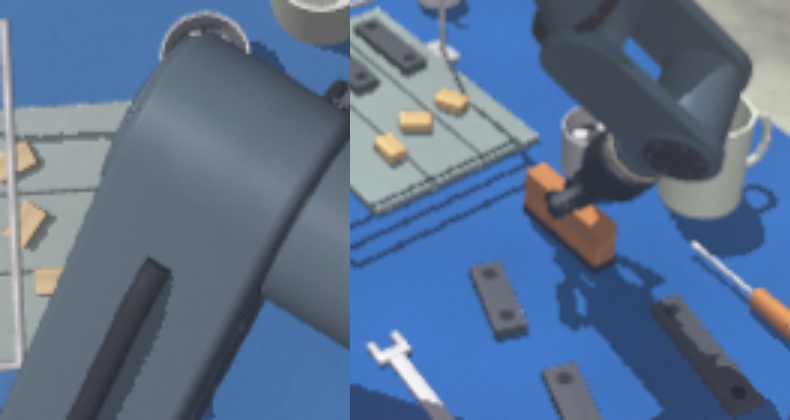

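The side crop shows the jaws across the small brown block at crop (565,200), with the block standing. Grip is 59 N at a 27 mm gap.

carry_out(targets=[[[1.4,0,-2,0,0,0,2],[3.2,0,-4.6,0,0,0,2],[3.5,-4,-5.7,0.9,0,0,2],[3.5,-8,-6,0.9,0,0,2],[3.5,-14,-6,0.9,0,0,2],[3.5,-14,-6,0.9,0,0,2],[3.5,-14,-6,0.9,0,0,2]]])

```text
t: 4.02
tcp_pos: [0.4545, -0.1079, 0.1206]
tool_rot: [0.667, 0.682, 0.206, -0.219]
force: [-0.7, -0.6, -1.8]
finger_gap: 0.316
gripper_force: 59.6
```

Run:
```python
from h import *
plan((.458,.153,.105,91.8),(.456,.153,.067,91.8),(.68,.153,.067,91.8))
b=cv2.resize(cams.snapshot("side")[150:290,200:400],None,fx=3,fy=3)
cv2.imwrite("pics/g2.png",b[:,:,::-1])
```

```text
t 4.02 tcp [ 0.4545 -0.1079  0.1206] gap 2.7 F [-0.7 -0.6 -1.8] q [-0.73  0.69  1.8   0.46  1.15 -1.06]
(0.458, 0.153, 0.105, 91.8) -> [20.47, 1.05, 16.22] [-0.3, 0.0, -0.6] rows 6.3
(0.456, 0.153, 0.067, 91.8) -> [18.29, 0.89, 19.34] [-0.3, 0.0, -0.6] rows 6.4
(0.68, 0.153, 0.067, 91.8) -> [17.95, 23.28, 18.81] [-0.3, 0.0, -0.6] rows 8.4
```

View pics/g2.png

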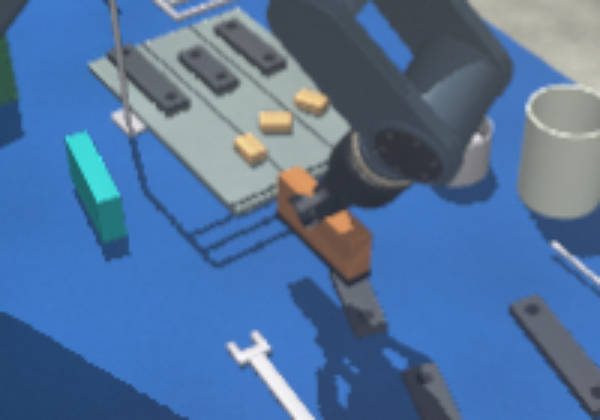

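The block hangs level in the jaws at crop (325,220), clear of the short beater beneath.

carry_out(targets=[[[4,0.9,2,-0.3,0,-0.6,2],[8,0.9,5.5,-0.3,0,-0.6,2],[12,0.9,9.5,-0.3,0,-0.6,2],[16,0.9,13,-0.3,0,-0.6,2],[20.3,0.9,16,-0.3,0,-0.6,2],[20.3,0.9,16,-0.3,0,-0.6,2],[20.3,0.9,16,-0.3,0,-0.6,2],[19.3,0.9,17.4,-0.3,0,-0.6,2],[19.3,0.9,17.4,-0.3,0,-0.6,2]]])

```text
t: 4.82
tcp_pos: [0.4612, 0.1504, 0.0858]
tool_rot: [0.662, 0.687, 0.209, -0.214]
force: [-0.0, -0.4, -1.6]
finger_gap: 0.318
gripper_force: 59.6
```

Run:
```python
from h import *
plan((.456,.153,.067,91.8),(.68,.153,.067,91.8))
b=cv2.resize(cams.snapshot("side")[120:260,220:420],None,fx=4,fy=4)
cv2.imwrite("pics/g3.png",b[:,:,::-1])
```

```text
t 4.82 tcp [0.4612 0.1504 0.0858] gap 2.71 F [-0.  -0.4 -1.6] q [-0.26  0.72  1.98  0.83  0.83 -0.99]
(0.456, 0.153, 0.067, 91.8) -> [-0.84, -0.52, 1.7] [0.1, 0.2, 0.4] rows 0.5
(0.68, 0.153, 0.067, 91.8) -> [-1.57, 21.87, 1.33] [0.1, 0.2, 0.4] rows 5.3
```

View pics/g3.png

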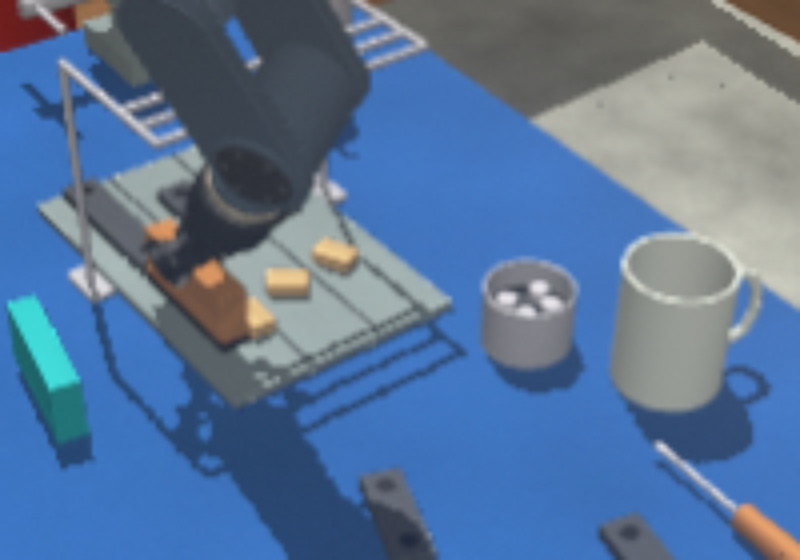

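Block is over the plate's near row at crop (200,285), with the chips at (258,318), (288,282) and (335,253) all on its far side.

carry_out(targets=[[[-0.4,-0.5,0.8,0,0,0.4,2],[-0.8,-0.5,1.6,0,0,0.4,2],[-0.8,-0.5,1.6,0,0,0.4,2],[-0.8,-0.5,1.6,0,0,0.4,2]]])

```text
t: 5.2
tcp_pos: [0.4559, 0.1514, 0.0693]
tool_rot: [0.665, 0.684, 0.209, -0.215]
force: [-0.2, -0.6, -2.8]
finger_gap: 0.318
gripper_force: 59.6
```

Run:
```python
from h import *
plan((.456,.153,.067,91.8),(.456,.153,.065,91.8),(.56,.153,.066,91.8),(.69,.153,.066,91.8))
```

```text
t 5.2 tcp [0.4559 0.1514 0.0693] gap 2.71 F [-0.2 -0.6 -2.8] q [-0.26  0.75  2.    0.87  0.8  -1.04]
(0.456, 0.153, 0.067, 91.8) -> [0.0, 0.01, 0.28] [0.1, 0.1, -0.2] rows 0.1
(0.456, 0.153, 0.065, 91.8) -> [-0.11, 0.01, 0.44] [0.1, 0.1, -0.2] rows 0.1
(0.56, 0.153, 0.066, 91.8) -> [-0.28, 10.41, 0.2] [0.1, 0.1, -0.2] rows 2.5
(0.69, 0.153, 0.066, 91.8) -> [-0.57, 23.4, 0.0] [0.1, 0.1, -0.2] rows 5.6
```

carry_out(targets=[[[-0.1,0.5,0.2,0,0,0,2],[-0.1,2,0.2,0,0,0,2],[-0.2,3.5,0.2,0,0,0,2],[-0.2,5,0.2,0,0,0,2],[-0.2,6.5,0.2,0,0,0,2],[-0.3,8,0.2,0,0,0,2],[-0.3,9.5,0.2,0,0,0,2],[-0.3,11,0.2,0,0,0,2],[-0.3,12.5,0.2,0,0,0,2],[-0.3,13.5,0.2,0,0,0,2]]])

```text
t: 6.03
tcp_pos: [0.5924, 0.1541, 0.0665]
tool_rot: [0.665, 0.684, 0.209, -0.214]
force: [-0.0, -0.3, -1.5]
finger_gap: 0.319
gripper_force: 59.7
```

Run:
```python
from h import *
plan((.64,.153,.066,91.8),(.69,.153,.066,91.8))
im,h=snap("side");wood=(h[...,0]<25)&(h[...,1]>40)&(h[...,2]>110)
show(blobs(wood,10,"side",.017,(220,160,380,240)))
```

```text
t 6.03 tcp [0.5924 0.1541 0.0665] gap 2.73 F [-0.  -0.3 -1.5] q [-0.19  0.83  1.65  0.74  0.97 -0.75]
(0.64, 0.153, 0.066, 91.8) -> [-0.23, 4.76, -0.09] [0.2, 0.2, -0.1] rows 1.1
(0.69, 0.153, 0.066, 91.8) -> [-0.35, 9.76, -0.16] [0.2, 0.2, -0.1] rows 2.3
[291.0, 169.0] 37 mean [0.6319 0.2768] rectc [0.6303 0.2757] mm [31. 33.] ang 131.8
[289.0, 179.0] 23 mean [0.5911 0.2268] rectc [0.5905 0.2248] mm [11. 57.] ang 78.5
[307.0, 185.0] 228 mean [0.6255 0.1565] rectc [0.6285 0.1535] mm [ 83. 107.] ang 53.0
```

carry_out(targets=[[[0,1.5,0,0,0,0,2],[0,3,0,0,0,0,2],[-0.1,4.5,0,0,0,0,2],[-0.1,6,0,0,0,0,2],[-0.2,7.5,0,0,0,0,2],[-0.2,9,-0.1,0,0,0,2],[-0.2,10,-0.1,0,0,0,2],[-0.2,10.4,-0.1,0,0,0,2],[-0.2,10.4,-0.1,0,0,0,2]]])

```text
t: 6.83
tcp_pos: [0.6946, 0.155, 0.0657]
tool_rot: [0.665, 0.684, 0.209, -0.215]
force: [0.4, -0.0, -2.2]
finger_gap: 0.319
gripper_force: 59.7
```

Run:
```python
from h import *
plan((.69,.10,.12,91.8),(.69,-.12,.12,91.8),(.6,-.1,.12,91.8))
b=cv2.resize(cams.snapshot("side")[120:240,240:400],None,fx=3,fy=3)
t=cams.snapshot("top");a=cv2.resize(t[110:230,120:260],None,fx=3,fy=3)[:,:320]
cv2.imwrite("pics/g4.png",np.hstack([a,b])[:,:,::-1])
```

```text
t 6.83 tcp [0.6946 0.155  0.0657] gap 2.72 F [ 0.4 -0.  -2.2] q [-0.16  0.91  1.36  0.68  1.11 -0.58]
(0.69, 0.1, 0.12, 91.8) -> [-1.4, -0.61, -7.59] [0.1, 0.1, -0.1] rows 1.9
(0.69, -0.12, 0.12, 91.8) -> [-19.44, -1.23, -20.16] [0.1, 0.1, -0.1] rows 6.7
(0.6, -0.1, 0.12, 91.8) -> [-17.59, -10.17, -18.88] [0.1, 0.1, -0.1] rows 6.7
```

View pics/g4.png

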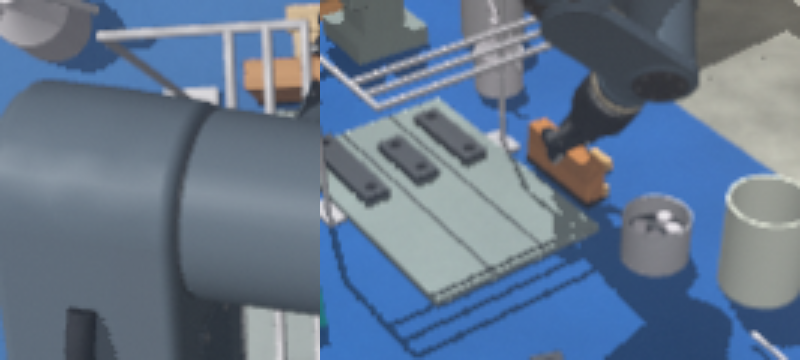

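The plate is clear; the chips lie beyond the block at about crop (600,160), off the plate edge. Now to carry the block back.

carry_out(targets=[[[1.2,0,-1.6,0,0,0,2],[2.9,-2,-4.1,0,0,0,2],[2.9,-6,-4.1,0,0,0,2],[2.6,-10,-4.1,0,0,0,2],[-1,-10,-6.4,0,0,0,2],[-17.6,-10.1,-18.9,0,0,0,2],[-17.6,-10.1,-18.9,0,0,0,2],[-17.6,-10.1,-18.9,0,0,0,2],[-17.6,-10.1,-18.9,0,0,0,2],[-17.6,-10.1,-18.9,0,0,0,2],[-17.6,-10.1,-18.9,0,0,0,2],[-17.6,-10.1,-18.9,0,0,0,2]]])

```text
t: 7.93
tcp_pos: [0.6002, -0.103, 0.1203]
tool_rot: [0.667, 0.683, 0.209, -0.214]
force: [0.4, -0.1, -1.0]
finger_gap: 0.314
gripper_force: 59.9
```

Run:
```python
from h import *
plan((.6,-.1018,.065,91),(.6,-.1018,.0545,91))
im,h=snap("side");wood=(h[...,0]<25)&(h[...,1]>40)&(h[...,2]>110)
show(blobs(wood,10,"side",.007,(240,140,380,200)))
im,h=snap("top");wood=(h[...,0]<25)&(h[...,1]>40)&(h[...,2]>110)
show(blobs(wood,10,"top",.007,(190,120,270,180)))
```

```text
t 7.93 tcp [ 0.6002 -0.103   0.1203] gap 2.68 F [ 0.4 -0.1 -1. ] q [-0.58  0.79  1.47  0.51  1.29 -0.85]
(0.6, -0.1018, 0.065, 91) -> [-3.06, -0.02, 4.61] [-0.2, 0.2, 0.3] rows 1.3
(0.6, -0.1018, 0.0545, 91) -> [-3.66, -0.02, 5.47] [-0.2, 0.2, 0.3] rows 1.6
[329.0, 177.0] 155 mean [0.7355 0.1611] rectc [0.7317 0.162 ] mm [ 59. 103.] ang 56.2
[334.0, 194.0] 97 mean [0.6862 0.0597] rectc [0.684  0.0622] mm [51. 55.] ang 26.6
[219.0, 125.0] 19 mean [0.7348 0.1886] rectc [0.7311 0.1878] mm [ 6. 39.] ang 3.6
[225.0, 126.0] 49 mean [0.7317 0.1714] rectc [0.7303 0.172 ] mm [ 9. 38.] ang 2.6
[237.0, 129.0] 114 mean [0.7228 0.1352] rectc [0.7221 0.1348] mm [24. 37.] ang 91.6
```

carry_out(targets=[[[-1.5,0,2.2,0,0,0,2],[-3,0,4.5,0,0,0,2],[-3.4,0,5.1,0,0,0,2],[-3.6,0,5.4,0,0,0,2],[-3.6,0,5.4,0,0,0,2]]])

```text
t: 8.45
tcp_pos: [0.5994, -0.0967, 0.0552]
tool_rot: [0.664, 0.684, 0.209, -0.217]
force: [0.3, 0.3, -1.1]
finger_gap: 0.318
gripper_force: 59.9
```

Run:
```python
from h import *
plan((.6,-.1018,.0535,91))
```

```text
t 8.45 tcp [ 0.5994 -0.0967  0.0552] gap 2.71 F [ 0.3  0.3 -1.1] q [-0.57  0.89  1.48  0.53  1.2  -0.91]
(0.6, -0.1018, 0.0535, 91) -> [-0.52, 0.04, -0.16] [-0.5, -0.0, 0.5] rows 0.1
```

carry_out(targets=[[[-0.1,0,0.1,0,0,0,2],[-0.15,0,0.2,0,0,0,2],[-0.15,0,0.2,0,0,0,3],[-0.15,0,0.2,0,0,0,5],[-0.15,0,0.2,0,0,0,6],[-0.15,0,0.2,0,0,0,6],[-0.15,0,0.2,0,0,0,6],[0,0,-2,0,0,0,6],[0,0,-5,0,0,0,6],[0,0,-9,0,0,0,6],[0,0,-13,0,0,0,6],[0,0,-13,0,0,0,6]]])

```text
t: 9.45
tcp_pos: [0.6063, -0.1794, 0.1682]
tool_rot: [0.666, 0.685, 0.21, -0.207]
force: [1.9, -0.8, 0.7]
finger_gap: 0.703
gripper_force: 0.0
```

Run:
```python
from h import *
# short beater (.4758,-.1388) ang 71.7 ; TCP 4mm back along bar
def g(c,a,z,back=.004):
    r=np.radians(a);return (round(c[0]-back*np.cos(r),4),round(c[1]-back*np.sin(r),4),z,a)
plan(g((.4758,-.1388),71.7,.14,.084),g((.4758,-.1388),71.7,.08,.042),g((.4758,-.1388),71.7,.026))
im=cams.snapshot("side")
a=cv2.resize(cams.snapshot("top")[110:230,190:350],None,fx=2.5,fy=2.5);b=cv2.resize(im[130:250,260:420],None,fx=2.5,fy=2.5)
cv2.imwrite("pics/g5.png",np.hstack([a,b])[:,:,::-1])
```

```text
t 9.45 tcp [ 0.6063 -0.1794  0.1682] gap 6.0 F [ 1.9 -0.8  0.7] q [-0.67  0.77  1.34  0.46  1.45 -0.85]
(np.float64(0.4494), np.float64(-0.2186), 0.14, 71.7) -> [-4.4, -15.81, 0.18] [-10.6, 0.6, 16.6] rows 3.9
(np.float64(0.4626), np.float64(-0.1787), 0.08, 71.7) -> [-4.52, -14.47, 7.38] [-10.6, 0.6, 16.6] rows 4.0
(np.float64(0.4745), np.float64(-0.1426), 0.026, 71.7) -> [-4.62, -13.25, 13.87] [-10.6, 0.6, 16.6] rows 4.7
```

View pics/g5.png

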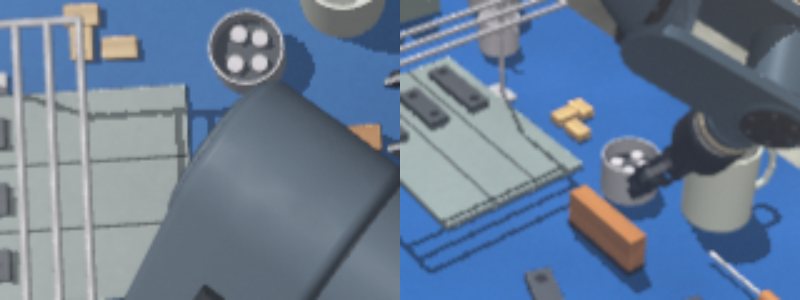

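The view shows three chips on the bench beyond the plate at crop (80,15), (82,42) and (118,46). The block stands at (607,230) right crop, and the tin and jug are undisturbed. Next, the short beater.

carry_out(targets=[[[-4.4,-15.8,0.2,-10.6,0.6,16.6,6.5],[-4.4,-15.8,0.2,-10.6,0.6,16.6,6.5],[-4.4,-15.8,0.2,-10.6,0.6,16.6,6.5],[-4.4,-15.8,0.2,-10.6,0.6,16.6,6.5],[-4.5,-14.5,7.4,-10.6,0.6,16.6,6.5],[-4.5,-14.5,7.4,-10.6,0.6,16.6,6.5],[-4.5,-14.5,7.4,-10.6,0.6,16.6,6.5],[-4.5,-14.5,7.4,-10.6,0.6,16.6,6.5]]])

```text
t: 10.22
tcp_pos: [0.4557, -0.1689, 0.0741]
tool_rot: [0.772, 0.557, 0.241, -0.188]
force: [-0.2, 0.1, 0.2]
finger_gap: 0.759
gripper_force: 0.0
```

```bash
cat >> h.py <<'E'
def g(c,a,z,back=.004):
    r=np.radians(a);return (float(round(c[0]-back*np.cos(r),4)),float(round(c[1]-back*np.sin(r),4)),z,a)
E
python3 - <<'E'
from h import *
plan(g((.4758,-.1388),71.7,.026))
E
```

```text
t 10.22 tcp [ 0.4557 -0.1689  0.0741] gap 6.48 F [-0.2  0.1  0.2] q [-0.88  0.77  1.84  0.6   1.01 -1.01]
(0.4745, -0.1426, 0.026, 71.7) -> [-0.28, 1.08, 5.68] [-1.2, -0.5, -0.4] rows 1.4
```

carry_out(targets=[[[-0.2,1.1,2,-1.2,-0.5,-0.4,6.5],[-0.3,1.1,4.4,-1.2,-0.5,-0.4,6.5],[-0.3,1.1,4.4,-1.2,-0.5,-0.4,6.5],[-0.3,1.1,4.4,-1.2,-0.5,-0.4,6.5]]])

```text
t: 10.55
tcp_pos: [0.4743, -0.1522, 0.0378]
tool_rot: [0.773, 0.559, 0.244, -0.174]
force: [-0.0, -0.2, -0.3]
finger_gap: 0.761
gripper_force: 0.0
```

Run:
```python
from h import *
plan(g((.4758,-.1388),71.7,.026))
```

```text
t 10.55 tcp [ 0.4743 -0.1522  0.0378] gap 6.5 F [-0.  -0.2 -0.3] q [-0.84  0.84  1.84  0.68  0.91 -1.07]
(0.4745, -0.1426, 0.026, 71.7) -> [0.08, -0.29, 1.5] [0.2, 0.1, 0.1] rows 0.4
```

carry_out(targets=[[[0,-0.3,0.7,0,0,0,6.5],[0.1,-0.3,1.5,0,0,0,6.5],[0.1,-0.3,1.5,0,0,0,6.5],[0.1,-0.3,1.5,0,0,0,5],[0.1,-0.3,1.5,0,0,0,3],[0.1,-0.3,1.5,0,0,0,2.5],[0.1,-0.3,1.5,0,0,0,2.5],[0.1,-0.3,1.5,0,0,0,2.5],[0.1,-0.3,1.5,0,0,0,2.5]]], force=90)

```text
t: 11.3
tcp_pos: [0.4743, -0.1437, 0.0269]
tool_rot: [0.773, 0.559, 0.245, -0.173]
force: [-3.6, -3.4, 6.0]
finger_gap: 0.359
gripper_force: 88.6
```

Run:
```python
from h import *
plan((.50,-.14,.15,91.8))
```

```text
t 11.3 tcp [ 0.4743 -0.1437  0.0269] gap 3.07 F [-3.6 -3.4  6. ] q [-0.82  0.86  1.86  0.71  0.88 -1.09]
(0.5, -0.14, 0.15, 91.8) -> [7.98, 2.4, -9.43] [11.9, 0.2, -16.4] rows 3.0
```

carry_out(targets=[[[0.6,0,-0.8,0,0,0,2.5],[1.7,0,-2.4,0,0,0,2.5],[2.9,0,-4.1,0,0,0,2.5],[2.9,0,-4.1,0,0,0,2.5]]])

```text
t: 11.63
tcp_pos: [0.4753, -0.1437, 0.0787]
tool_rot: [0.773, 0.559, 0.245, -0.17]
force: [0.2, 0.0, -4.0]
finger_gap: 0.354
gripper_force: 89.5
```

Run:
```python
from h import *
plan((.553,.0,.12,91.8),(.5532,.1508,.12,91.8))
im,h=snap("side")
cv2.imwrite("pics/g6.png",cv2.resize(im[180:300,260:400],None,fx=4,fy=4,interpolation=cv2.INTER_CUBIC)[:,:,::-1])
```

```text
t 11.63 tcp [ 0.4753 -0.1437  0.0787] gap 3.02 F [ 0.2  0.  -4. ] q [-0.82  0.75  1.86  0.66  0.96 -1.01]
(0.553, 0.0, 0.12, 91.8) -> [15.56, 2.87, 5.78] [12.0, 0.4, -16.3] rows 4.0
(0.5532, 0.1508, 0.12, 91.8) -> [27.36, -1.87, 13.89] [12.0, 0.4, -16.3] rows 7.4
```

View pics/g6.png

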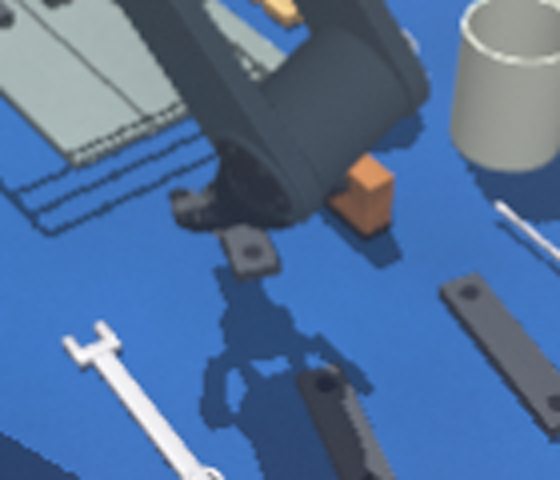

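The crop shows the bar lifted level in the jaws around (250,250), and wrist force −4 N agrees with its weight. Now carry it to the middle row.

carry_out(targets=[[[3,0.5,-3,2,0,-3,2.5],[8,1.5,0,6,0,-9,2.5],[12,2.5,3.5,12,0.4,-16.3,2.5],[15.6,2.9,5.8,12,0.4,-16.3,2.5],[15.6,2.9,5.8,12,0.4,-16.3,2.5],[15.6,2.9,5.8,12,0.4,-16.3,2.5],[15.6,2.9,5.8,12,0.4,-16.3,2.5]]])

```text
t: 12.27
tcp_pos: [0.5518, 0.0032, 0.1164]
tool_rot: [0.662, 0.686, 0.208, -0.219]
force: [0.5, -0.8, -4.9]
finger_gap: 0.353
gripper_force: 90.2
```

Run:
```python
from h import *
plan((.5534,.1498,.075,91.8),(.5534,.1498,.038,91.8))
```

```text
t 12.27 tcp [0.5518 0.0032 0.1164] gap 3.02 F [ 0.5 -0.8 -4.9] q [-0.47  0.73  1.68  0.59  1.14 -0.86]
(0.5534, 0.1498, 0.075, 91.8) -> [9.59, 0.71, 11.81] [-0.4, -0.2, 0.1] rows 3.7
(0.5534, 0.1498, 0.038, 91.8) -> [7.46, 0.73, 14.84] [-0.4, -0.2, 0.1] rows 4.0
```

carry_out(targets=[[[2.5,0.4,3,0,0,0,2.5],[5,0.5,6,-0.4,0,0,2.5],[7.5,0.6,9,-0.4,0,0,2.5],[9.6,0.6,11.6,-0.4,0,0,2.5],[9.6,0.6,11.6,-0.4,0,0,2.5],[9.1,0.6,12.4,-0.4,0,0,2.5],[8.5,0.6,13.3,-0.4,0,0,2.5],[8.5,0.6,13.3,-0.4,0,0,2.5],[8.5,0.6,13.3,-0.4,0,0,2.5]]])

```text
t: 13.02
tcp_pos: [0.5539, 0.1456, 0.0569]
tool_rot: [0.665, 0.683, 0.212, -0.216]
force: [0.0, 0.1, -4.0]
finger_gap: 0.358
gripper_force: 90.6
```

Run:
```python
from h import *
plan((.5534,.1498,.0375,91.8))
```

```text
t 13.02 tcp [0.5539 0.1456 0.0569] gap 3.06 F [ 0.   0.1 -4. ] q [-0.23  0.82  1.75  0.78  0.91 -0.85]
(0.5534, 0.1498, 0.0375, 91.8) -> [-0.78, -0.04, 1.83] [0.3, -0.2, -0.3] rows 0.5
```

carry_out(targets=[[[-0.4,0,0.9,0.3,0,0,2.5],[-0.7,0,1.5,0.3,0,0,2.5],[-0.8,0,1.8,0.3,0,0,2.5],[-0.8,0,1.8,0.3,0,0,2.5],[-0.8,0,1.8,0.3,0,0,2.5]]])

```text
t: 13.43
tcp_pos: [0.5535, 0.1512, 0.0385]
tool_rot: [0.664, 0.684, 0.21, -0.218]
force: [0.4, -0.3, -3.6]
finger_gap: 0.356
gripper_force: 90.6
```

Run:
```python
from h import *
plan((.5534,.1498,.037,91.8))
```

```text
t 13.43 tcp [0.5535 0.1512 0.0385] gap 3.04 F [ 0.4 -0.3 -3.6] q [-0.22  0.86  1.75  0.8   0.89 -0.87]
(0.5534, 0.1498, 0.037, 91.8) -> [-0.2, -0.01, 0.04] [-0.1, -0.2, -0.1] rows 0.0
```

carry_out(targets=[[[-0.2,0,0.1,0,0,0,2.5],[-0.2,0,0.1,0,0,0,2.5],[-0.2,0,0.1,0,0,0,3.5],[-0.2,0,0.1,0,0,0,5],[-0.2,0,0.1,0,0,0,5],[-0.2,0,0.1,0,0,0,5],[-0.2,0,-2,0,0,0,5],[-0.4,0,-6,0,0,0,5],[-3,0,-10,0,0,0,5],[-6,0,-14,0,0,0,5],[-9,0,-18,0,0,0,5],[-12,0,-21,0,0,0,5]]])

```text
t: 14.43
tcp_pos: [0.5599, -0.0467, 0.1379]
tool_rot: [0.664, 0.684, 0.21, -0.217]
force: [1.6, 0.5, 0.1]
finger_gap: 0.586
gripper_force: 0.0
```

Run:
```python
from h import *
plan(g((.4495,-.317),72.8,.15,.09),g((.4495,-.317),72.8,.06,.03),g((.4495,-.317),72.8,.026))
im,h=snap("side");dark=(h[...,1]<75)&(h[...,2]<128)
show(blobs(dark,60,"side",.016,(230,150,330,225)))
```

```text
t 14.43 tcp [ 0.5599 -0.0467  0.1379] gap 5.01 F [1.6 0.5 0.1] q [-0.54  0.72  1.62  0.54  1.22 -0.86]
(0.4229, -0.403, 0.15, 72.8) -> [-28.07, -14.8, -21.26] [-10.9, -0.2, 15.5] rows 9.2
(0.4406, -0.3457, 0.06, 72.8) -> [-28.62, -12.86, -10.63] [-10.9, -0.2, 15.5] rows 7.9
(0.4483, -0.3208, 0.026, 72.8) -> [-28.56, -12.01, -6.44] [-10.9, -0.2, 15.5] rows 7.6
[283.0, 166.0] 208 mean [0.6195 0.321 ] rectc [0.6195 0.3234] mm [ 43. 146.] ang 91.4
[249.0, 177.0] 261 mean [0.47   0.3279] rectc [0.4672 0.3332] mm [ 45. 177.] ang 91.3
[269.0, 173.0] 169 mean [0.5456 0.3045] rectc [0.5459 0.3051] mm [ 40. 116.] ang 91.0
[322.0, 190.0] 256 mean [0.6582 0.0987] rectc [0.6696 0.1235] mm [ 61. 181.] ang 39.6
[291.0, 193.0] 199 mean [0.552  0.1485] rectc [0.552  0.1491] mm [ 41. 112.] ang 90.7
```

The side view measures the short beater at 156 mm from its sample's centre (155 wanted), in line within about 1.5 mm. Next, the medium one.

carry_out(targets=[[[-28.1,-14.8,-21,-10.9,0,15.5,6.5],[-28.1,-14.8,-21,-10.9,0,15.5,6.5],[-28.1,-14.8,-21,-10.9,0,15.5,6.5],[-28.1,-14.8,-21,-10.9,0,15.5,6.5],[-28.1,-14.8,-21,-10.9,0,15.5,6.5],[-28.1,-14.8,-21,-10.9,0,15.5,6.5],[-28.1,-14.8,-21,-10.9,0,15.5,6.5],[-28.1,-14.8,-21,-10.9,0,15.5,6.5],[-28.6,-12.9,-10.6,-10.9,0,15.5,6.5],[-28.6,-12.9,-10.6,-10.9,0,15.5,6.5],[-28.6,-12.9,-10.6,-10.9,0,15.5,6.5],[-28.6,-12.9,-10.6,-10.9,0,15.5,6.5]]])

```text
t: 15.48
tcp_pos: [0.4388, -0.3412, 0.0563]
tool_rot: [0.767, 0.564, 0.243, -0.184]
force: [-0.1, 0.5, 0.3]
finger_gap: 0.761
gripper_force: 0.0
```

Run:
```python
from h import *
plan(g((.4495,-.317),72.8,.026))
```

```text
t 15.48 tcp [ 0.4388 -0.3412  0.0563] gap 6.5 F [-0.1  0.5  0.3] q [-1.08  0.87  1.55  0.45  1.22 -1.04]
(0.4483, -0.3208, 0.026, 72.8) -> [0.06, 0.33, 3.75] [-0.3, -0.5, -0.2] rows 0.9
```

carry_out(targets=[[[0,0.3,1.5,0,-0.5,0,6.5],[0,0.3,2.6,0,-0.5,0,6.5],[0,0.3,2.6,0,-0.5,0,6.5],[0,0.3,2.6,0,-0.5,0,6.5]]])

```text
t: 15.82
tcp_pos: [0.4477, -0.3298, 0.0383]
tool_rot: [0.768, 0.567, 0.239, -0.177]
force: [0.6, -0.5, 1.4]
finger_gap: 0.758
gripper_force: 0.0
```

Run:
```python
from h import *
plan(g((.4495,-.317),72.8,.026))
```

```text
t 15.82 tcp [ 0.4477 -0.3298  0.0383] gap 6.48 F [ 0.6 -0.5  1.4] q [-1.05  0.89  1.57  0.47  1.17 -1.05]
(0.4483, -0.3208, 0.026, 72.8) -> [0.03, -0.21, 1.51] [-0.1, 0.4, 0.1] rows 0.4
```

carry_out(targets=[[[0,-0.2,0.7,0,0,0,6.5],[0,-0.2,1.5,0,0.4,0,6.5],[0,-0.2,1.5,0,0.4,0,6.5],[0,-0.2,1.5,0,0.4,0,5],[0,-0.2,1.5,0,0.4,0,3],[0,-0.2,1.5,0,0.4,0,2.5],[0,-0.2,1.5,0,0.4,0,2.5],[0,-0.2,1.5,0,0.4,0,2.5],[0,-0.2,1.5,0,0.4,0,2.5]]], force=100)

```text
t: 16.57
tcp_pos: [0.4475, -0.3222, 0.0251]
tool_rot: [0.768, 0.566, 0.242, -0.179]
force: [-2.3, -2.6, 6.4]
finger_gap: 0.372
gripper_force: 98.7
```

Run:
```python
from h import *
plan((.5,-.22,.15,85),(.628,-.02,.14,91.8))
```

```text
t 16.57 tcp [ 0.4475 -0.3222  0.0251] gap 3.17 F [-2.3 -2.6  6.4] q [-1.05  0.91  1.58  0.48  1.14 -1.06]
(0.5, -0.22, 0.15, 85) -> [16.43, 1.97, -3.73] [6.9, -0.0, -10.0] rows 4.1
(0.628, -0.02, 0.14, 91.8) -> [34.6, 8.29, 10.22] [10.8, -0.0, -15.6] rows 8.9
```

carry_out(targets=[[[0.9,0,-1.2,0,0,0,2.5],[2.9,0,-4.1,0,0,0,2.5],[5.7,0,-8,0,0,0,2.5],[34.6,8.3,10.2,10.8,0,-15.6,2.5],[34.6,8.3,10.2,10.8,0,-15.6,2.5],[34.6,8.3,10.2,10.8,0,-15.6,2.5],[34.6,8.3,10.2,10.8,0,-15.6,2.5],[34.6,8.3,10.2,10.8,0,-15.6,2.5],[34.6,8.3,10.2,10.8,0,-15.6,2.5],[34.6,8.3,10.2,10.8,0,-15.6,2.5],[34.6,8.3,10.2,10.8,0,-15.6,2.5],[34.6,8.3,10.2,10.8,0,-15.6,2.5]]])

```text
t: 17.57
tcp_pos: [0.6293, -0.0141, 0.1403]
tool_rot: [0.662, 0.686, 0.21, -0.217]
force: [-0.4, -0.1, -3.3]
finger_gap: 0.368
gripper_force: 100.1
```

Run:
```python
from h import *
plan((.6284,.1516,.075,91.8),(.6284,.1516,.0375,91.8))
```

```text
t 17.57 tcp [ 0.6293 -0.0141  0.1403] gap 3.14 F [-0.4 -0.1 -3.3] q [-0.44  0.77  1.46  0.57  1.27 -0.74]
(0.6284, 0.1516, 0.075, 91.8) -> [9.78, 0.48, 14.88] [-0.1, -0.2, 0.2] rows 4.3
(0.6284, 0.1516, 0.0375, 91.8) -> [7.62, 0.47, 17.94] [-0.1, -0.2, 0.2] rows 4.7
```

carry_out(targets=[[[2.3,0.3,3.5,0,0,0,2.5],[4.6,0.3,7,0,0,0,2.5],[7,0.3,10.5,0,0,0,2.5],[9.4,0.4,14,0,0,0,2.5],[9.8,0.4,14.9,0,0,0,2.5],[9.3,0.4,15.6,0,0,0,2.5],[8.7,0.4,16.4,0,0,0,2.5],[8.7,0.4,16.4,0,0,0,2.5],[8.7,0.4,16.4,0,0,0,2.5]]])

```text
t: 18.32
tcp_pos: [0.6274, 0.1444, 0.0548]
tool_rot: [0.664, 0.684, 0.21, -0.216]
force: [-0.4, -0.7, -3.5]
finger_gap: 0.366
gripper_force: 100.5
```

Run:
```python
from h import *
plan((.6284,.1516,.0365,91.8))
```

```text
t 18.32 tcp [0.6274 0.1444 0.0548] gap 3.13 F [-0.4 -0.7 -3.5] q [-0.2   0.87  1.55  0.72  1.01 -0.71]
(0.6284, 0.1516, 0.0365, 91.8) -> [-0.46, 0.12, 1.91] [0.1, -0.1, -0.1] rows 0.5
```

carry_out(targets=[[[-0.2,0.1,0.9,0,0,0,2.5],[-0.4,0.1,1.5,0,0,0,2.5],[-0.5,0.1,1.9,0,0,0,2.5],[-0.5,0.1,1.9,0,0,0,2.5],[-0.5,0.1,1.9,0,0,0,2.5]]])

```text
t: 18.73
tcp_pos: [0.6276, 0.1527, 0.0366]
tool_rot: [0.664, 0.685, 0.21, -0.217]
force: [0.1, 0.3, -3.8]
finger_gap: 0.367
gripper_force: 100.5
```

Run:
```python
from h import *
plan((.6284,.1516,.036,91.8))
```

```text
t 18.73 tcp [0.6276 0.1527 0.0366] gap 3.13 F [ 0.1  0.3 -3.8] q [-0.19  0.9   1.55  0.74  0.99 -0.73]
(0.6284, 0.1516, 0.036, 91.8) -> [-0.12, 0.07, -0.02] [-0.0, -0.1, -0.0] rows 0.0
```

carry_out(targets=[[[-0.2,0.1,0.1,0,0,0,2.5],[-0.2,0.1,0.1,0,0,0,2.5],[-0.2,0.1,0.1,0,0,0,3.5],[-0.2,0.1,0.1,0,0,0,5],[-0.2,0.1,0.1,0,0,0,5],[-0.2,0.1,0.1,0,0,0,5],[-0.2,0.1,-2,0,0,0,5],[-0.4,0,-6,0,0,0,5],[-3,0,-10,0,0,0,5],[-6,0,-14,0,0,0,5],[-9,0,-18,0,0,0,5],[-12,0,-22,0,0,0,5]]])

```text
t: 19.73
tcp_pos: [0.6339, -0.0439, 0.14]
tool_rot: [0.663, 0.685, 0.21, -0.216]
force: [1.5, -0.1, 0.2]
finger_gap: 0.585
gripper_force: 0.0
```

Run:
```python
from h import *
c=(.6045,-.3218)
plan(g(c,80.3,.15,.09),g(c,80.3,.06,.03))
im,h=snap("side");dark=(h[...,1]<75)&(h[...,2]<128)
show(blobs(dark,60,"side",.016,(230,150,330,225)))
im,h=snap("top");dark=(h[...,1]<75)&(h[...,2]<128)
show(blobs(dark,400,"top",.006,(360,150,440,185)))
```

```text
t 19.73 tcp [ 0.6339 -0.0439  0.14  ] gap 4.99 F [ 1.5 -0.1  0.2] q [-0.47  0.78  1.43  0.55  1.3  -0.76]
(0.5893, -0.4105, 0.15, 80.3) -> [-29.3, -5.61, -21.8] [-6.5, -0.1, 9.5] rows 8.9
(0.5994, -0.3514, 0.06, 80.3) -> [-29.66, -4.43, -11.05] [-6.5, -0.1, 9.5] rows 7.7
[283.0, 166.0] 205 mean [0.6198 0.3204] rectc [0.6195 0.3234] mm [ 43. 146.] ang 91.1
[250.0, 177.0] 242 mean [0.471  0.3225] rectc [0.4672 0.3332] mm [ 45. 177.] ang 89.3
[269.0, 173.0] 168 mean [0.5458 0.3045] rectc [0.5459 0.3051] mm [ 40. 116.] ang 91.0
[308.0, 185.0] 259 mean [0.629  0.1507] rectc [0.6273 0.1513] mm [ 50. 146.] ang 89.8
[291.0, 193.0] 199 mean [0.552  0.1485] rectc [0.552  0.1491] mm [ 41. 112.] ang 90.7
[384.0, 165.0] 1327 mean [ 0.6053 -0.2833] rectc [ 0.5996 -0.3064] mm [ 98. 186.] ang 88.1
```

Medium beater reads 170 mm from its sample, as wanted. Next, the long one.

carry_out(targets=[[[-29.3,-5.6,-21.5,-6.5,0,9.5,6.5],[-29.3,-5.6,-21.5,-6.5,0,9.5,6.5],[-29.3,-5.6,-21.5,-6.5,0,9.5,6.5],[-29.3,-5.6,-21.5,-6.5,0,9.5,6.5],[-29.3,-5.6,-21.5,-6.5,0,9.5,6.5],[-29.3,-5.6,-21.5,-6.5,0,9.5,6.5],[-29.3,-5.6,-21.5,-6.5,0,9.5,6.5],[-29.3,-5.6,-21.5,-6.5,0,9.5,6.5],[-29.7,-4.4,-11,-6.5,0,9.5,6.5],[-29.7,-4.4,-11,-6.5,0,9.5,6.5],[-29.7,-4.4,-11,-6.5,0,9.5,6.5],[-29.7,-4.4,-11,-6.5,0,9.5,6.5]]])

```text
t: 20.83
tcp_pos: [0.5978, -0.3461, 0.0543]
tool_rot: [0.729, 0.613, 0.23, -0.2]
force: [-0.4, -0.2, 0.4]
finger_gap: 0.759
gripper_force: 0.0
```

Run:
```python
from h import *
plan(g((.6045,-.3218),80.3,.034,.014))
```

```text
t 20.83 tcp [ 0.5978 -0.3461  0.0543] gap 6.49 F [-0.4 -0.2  0.4] q [-0.87  1.    1.16  0.46  1.43 -0.87]
(0.6021, -0.3356, 0.034, 80.3) -> [-0.28, 0.27, 2.3] [-0.5, -0.5, -0.3] rows 0.6
```

carry_out(targets=[[[-0.2,0.2,1.2,-0.5,-0.5,-0.3,6.5],[-0.2,0.2,2.2,-0.5,-0.5,-0.3,6.5],[-0.2,0.2,2.2,-0.5,-0.5,-0.3,6.5],[-0.2,0.2,2.2,-0.5,-0.5,-0.3,6.5]]])

```text
t: 21.17
tcp_pos: [0.6039, -0.3388, 0.0399]
tool_rot: [0.729, 0.617, 0.23, -0.188]
force: [0.1, 0.0, 0.5]
finger_gap: 0.758
gripper_force: 0.0
```

Run:
```python
from h import *
plan(g((.6045,-.3218),80.3,.025))
```

```text
t 21.17 tcp [ 0.6039 -0.3388  0.0399] gap 6.47 F [0.1 0.  0.5] q [-0.86  1.01  1.18  0.47  1.38 -0.88]
(0.6038, -0.3257, 0.025, 80.3) -> [0.22, -0.24, 1.96] [0.4, 0.4, 0.3] rows 0.5
```

carry_out(targets=[[[0.1,-0.2,1,0.4,0.4,0,6.5],[0.2,-0.2,1.9,0.4,0.4,0,6.5],[0.2,-0.2,1.9,0.4,0.4,0,6.5],[0.2,-0.2,1.9,0.4,0.4,0,5],[0.2,-0.2,1.9,0.4,0.4,0,3],[0.2,-0.2,1.9,0.4,0.4,0,2.5],[0.2,-0.2,1.9,0.4,0.4,0,2.5],[0.2,-0.2,1.9,0.4,0.4,0,2.5],[0.2,-0.2,1.9,0.4,0.4,0,2.5]]], force=110)

```text
t: 21.92
tcp_pos: [0.6034, -0.3273, 0.0249]
tool_rot: [0.728, 0.616, 0.23, -0.193]
force: [-2.3, -2.1, 5.4]
finger_gap: 0.368
gripper_force: 108.9
```

Run:
```python
from h import *
plan((.478,-.05,.15,91.8))
```

```text
t 21.92 tcp [ 0.6034 -0.3273  0.0249] gap 3.14 F [-2.3 -2.1  5.4] q [-0.85  1.02  1.2   0.47  1.36 -0.89]
(0.478, -0.05, 0.15, 91.8) -> [27.9, -16.92, 4.18] [6.6, 0.1, -9.2] rows 7.9
```

carry_out(targets=[[[0.9,0,-1.2,0,0,0,2.5],[2.9,0,-4.1,0,0,0,2.5],[5.7,0,-8,0,0,0,2.5],[8,-2,-9.5,0,0,0,2.5],[27.9,-16.9,4.2,6.6,0,-9.2,2.5],[27.9,-16.9,4.2,6.6,0,-9.2,2.5],[27.9,-16.9,4.2,6.6,0,-9.2,2.5],[27.9,-16.9,4.2,6.6,0,-9.2,2.5],[27.9,-16.9,4.2,6.6,0,-9.2,2.5],[27.9,-16.9,4.2,6.6,0,-9.2,2.5],[27.9,-16.9,4.2,6.6,0,-9.2,2.5],[27.9,-16.9,4.2,6.6,0,-9.2,2.5]]])

```text
t: 22.92
tcp_pos: [0.4719, -0.0411, 0.1498]
tool_rot: [0.662, 0.685, 0.208, -0.222]
force: [-2.3, 0.8, -5.1]
finger_gap: 0.361
gripper_force: 110.5
```

Run:
```python
from h import *
plan((.4784,.1468,.08,91.8),(.4784,.1468,.055,91.8))
```

```text
t 22.92 tcp [ 0.4719 -0.0411  0.1498] gap 3.09 F [-2.3  0.8 -5.1] q [-0.61  0.63  1.82  0.52  1.16 -0.97]
(0.4784, 0.1468, 0.08, 91.8) -> [11.24, 1.42, 16.55] [-0.7, -0.4, -0.0] rows 4.8
(0.4784, 0.1468, 0.055, 91.8) -> [9.79, 1.44, 18.59] [-0.7, -0.4, -0.0] rows 5.1
```

carry_out(targets=[[[2.3,0.5,3.2,-0.7,-0.4,0,2.5],[4.6,0.9,6.5,-0.7,-0.4,0,2.5],[7,1.2,10,-0.7,-0.4,0,2.5],[9.3,1.2,13.5,-0.7,-0.4,0,2.5],[11.2,1.2,16.5,-0.7,-0.4,0,2.5],[11.2,1.2,16.5,-0.7,-0.4,0,2.5],[10.4,1.2,17.6,-0.7,-0.4,0,2.5],[9.8,1.2,18.4,-0.7,-0.4,0,2.5],[9.8,1.2,18.4,-0.7,-0.4,0,2.5],[9.8,1.2,18.4,-0.7,-0.4,0,2.5]]])

```text
t: 23.75
tcp_pos: [0.4851, 0.1361, 0.054]
tool_rot: [0.666, 0.684, 0.211, -0.209]
force: [-0.6, -0.6, -5.8]
finger_gap: 0.366
gripper_force: 111.8
```

Run:
```python
from h import *
plan((.4784,.1468,.0365,91.8))
```

```text
t 23.75 tcp [0.4851 0.1361 0.054 ] gap 3.13 F [-0.6 -0.6 -5.8] q [-0.27  0.79  1.93  0.85  0.81 -1.02]
(0.4784, 0.1468, 0.0365, 91.8) -> [-0.09, -0.66, 2.05] [0.7, 0.5, -0.1] rows 0.5
```

carry_out(targets=[[[0.1,-0.6,0.9,0.6,0.4,0,2.5],[0.1,-0.6,1.5,0.6,0.4,0,2.5],[-0.1,-0.6,2,0.6,0.4,0,2.5],[-0.1,-0.6,2,0.6,0.4,0,2.5],[-0.1,-0.6,2,0.6,0.4,0,2.5]]])

```text
t: 24.17
tcp_pos: [0.4785, 0.147, 0.0371]
tool_rot: [0.664, 0.685, 0.209, -0.215]
force: [0.5, 0.5, -4.9]
finger_gap: 0.359
gripper_force: 111.8
```

Run:
```python
from h import *
plan((.4784,.1468,.035,91.8))
```

```text
t 24.17 tcp [0.4785 0.147  0.0371] gap 3.07 F [ 0.5  0.5 -4.9] q [-0.26  0.83  1.94  0.89  0.79 -1.06]
(0.4784, 0.1468, 0.035, 91.8) -> [-0.13, -0.01, 0.16] [0.1, 0.0, -0.0] rows 0.0
```

carry_out(targets=[[[-0.1,0,0.2,0,0,0,2.5],[-0.1,0,0.2,0,0,0,2.5],[-0.1,0,0.2,0,0,0,3.5],[-0.1,0,0.2,0,0,0,5],[-0.1,0,0.2,0,0,0,5],[-0.1,0,0.2,0,0,0,5],[-0.2,0,-2,0,0,0,5],[-0.4,0,-6,0,0,0,5],[-4,0,-10,0,0,0,5],[-7,0,-14,0,0,0,5],[-10,0,-18,0,0,0,5],[-13,0,-22,0,0,0,5]]])

```text
t: 25.17
tcp_pos: [0.4839, -0.0518, 0.133]
tool_rot: [0.664, 0.685, 0.21, -0.215]
force: [0.1, 0.6, -0.6]
finger_gap: 0.586
gripper_force: 0.0
```

carry_out(targets=[[[-4,-1,-4,0,0,0,5],[-20,-6,-20,0,0,0,5],[-20,-6,-20,0,0,0,5],[-20,-6,-20,0,0,0,5],[-20,-6,-20,0,0,0,5],[-20,-6,-20,0,0,0,5],[-20,-6,-20,0,0,0,5],[-20,-6,-20,0,0,0,5],[-20,-6,-20,0,0,0,5]]])

```text
t: 25.92
tcp_pos: [0.4323, -0.3327, 0.1814]
tool_rot: [0.665, 0.684, 0.21, -0.214]
force: [-0.4, 0.4, 0.0]
finger_gap: 0.585
gripper_force: 0.0
```

Run:
```python
from h import *
plan()
for n,roi in(("side",(230,150,330,225)),("top",(133,148,267,235))):
    im,h=snap(n);dark=(h[...,1]<75)&(h[...,2]<(128 if n=="side" else 122));print(n);show(blobs(dark,60,n,.016,roi))
    if n=="top":
        cv2.imwrite("pics/f.png",cv2.resize(im[90:250,110:360],None,fx=3.2,fy=3.2,interpolation=cv2.INTER_CUBIC)[:,:,::-1])
```

```text
t 25.92 tcp [ 0.4323 -0.3327  0.1814] gap 5.0 F [-0.4  0.4  0. ] q [-1.02  0.71  1.44  0.3   1.53 -1.14]
side
[324.0, 158.0] 217 mean [0.7897 0.2721] rectc [0.7622 0.2538] mm [ 65. 194.] ang 64.9
[283.0, 166.0] 204 mean [0.6199 0.3202] rectc [0.6195 0.3234] mm [ 43. 146.] ang 91.0
[250.0, 177.0] 241 mean [0.4709 0.3227] rectc [0.4672 0.3332] mm [ 45. 177.] ang 89.1
[269.0, 173.0] 169 mean [0.5456 0.3045] rectc [0.5459 0.3051] mm [ 40. 116.] ang 91.0
[308.0, 185.0] 260 mean [0.6289 0.1507] rectc [0.6273 0.1513] mm [ 50. 146.] ang 89.9
[291.0, 193.0] 198 mean [0.5519 0.1486] rectc [0.5519 0.149 ] mm [ 41. 112.] ang 90.5
[275.0, 201.0] 338 mean [0.4764 0.139 ] rectc [0.4771 0.1422] mm [ 43. 182.] ang 90.2
top
[248.0, 188.0] 1112 mean [0.549 0.107] rectc [0.5478 0.113 ] mm [112. 222.] ang 4.7
[215.0, 158.0] 79 mean [0.6384 0.1969] rectc [0.6376 0.1951] mm [23. 40.] ang 165.6
[179.0, 167.0] 168 mean [0.6155 0.3   ] rectc [0.6161 0.324 ] mm [ 33. 132.] ang 101.1
[238.0, 187.0] 318 mean [0.5535 0.134 ] rectc [0.5542 0.1338] mm [37. 68.] ang 92.3
[217.0, 188.0] 108 mean [0.5516 0.1919] rectc [0.5515 0.1915] mm [25. 35.] ang 8.2
[184.0, 192.0] 160 mean [0.5422 0.2868] rectc [0.5377 0.303 ] mm [ 34. 100.] ang 104.8
[207.0, 215.0] 87 mean [0.4754 0.2216] rectc [0.4773 0.2214] mm [17. 37.] ang 2.7
[219.0, 215.0] 107 mean [0.4763 0.1891] rectc [0.4778 0.189 ] mm [24. 37.] ang 12.7
[176.0, 220.0] 213 mean [0.4639 0.3067] rectc [0.4684 0.3339] mm [ 34. 166.] ang 98.6
```

View pics/f.png

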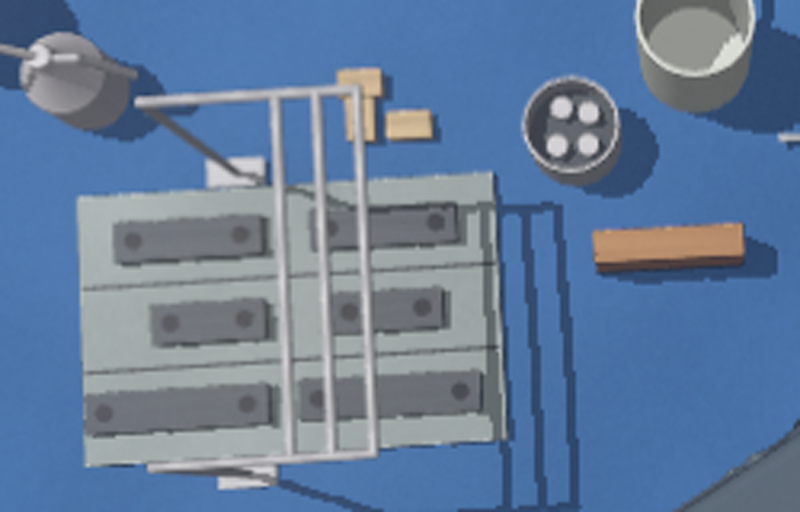

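The final crop shows the medium (385,228), short (390,310) and long (390,394) beaters flat, each in its own sample's row and centred under the shelf. The three chips are on the bench at about (360,85), (360,120) and (408,125). The block stands at (668,245), and the tin and jug have not moved. The gaps to the samples measure about 38, 55 and 25 mm (wanted 40, 55 and 25).

```bash
python3 -c "
from station import sign_off
print(sign_off())"
```

```text
the job is handed in; nothing more can be done
None
```

I've handed the job in at about 26 s of the 72 s allowed: the chips are on the bench, the block stands upright clear of the plate, and each beater lies in its own sample's row under the shelf, within about 2 mm by camera; no verdict came back.

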